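# Lock the board easel's pin with its spring clip

## Task

Lock the carrier plate onto the sloped board easel: take the spring clip with the orange grip, push its straight leg through the cross hole of the steel pin that sticks out of the easel, and keep pushing until the bow snaps over the pin. Leave the clip seated there and let go, without touching the circuit board or shifting the tin, the part box or the bottle.

Things in the scene. Friction and masses are not known exactly. Their poses are not given: they have to be found in the camera images.
- easel: grey sloped easel, fixed to the worktop; base 190 x 200 mm. Its deck, 200 mm long, 190 wide, with an aluminium carrier plate on it, rises at 0.42 rad towards +x, from about 105 mm high in front to 185 mm behind. A steel pin stands square to the deck, so leans 0.42 rad towards -x. Origin on the worktop, 170 mm right below the middle of the pin's cross hole; x level, towards the high side; z up.
- pin_hole (a point): middle of the pin's cross hole: 9 mm wide and high, 26 mm long, through, mouths chamfered. y: along the hole, about level; z: along the pin, away from the deck. Pin 26 mm thick, ends 22 mm above the hole's axis, a black line on its end runs along the hole; the plate is 35 mm below the axis, a 42 mm collar 28 mm below. The pin turns stiffly (0.12 N m) and starts turned up to 0.3 rad.
- board: green circuit board, 85 x 165 x 20 mm, fixed flat on the carrier plate, 80 mm up the slope from the pin; origin in the middle of its underside. Must not be touched.
- clip: loose R-shaped spring clip, 7 mm steel wire with an orange moulded grip, 150 mm long, about 85 g, lying flat. Origin: middle of the grip's underside; x along the straight leg to its tip, y towards the sprung bow, z up. Grip 34 mm along x, 26 along y, 34 high, sides upright. A wire eye sticks out 20 mm behind it. Leg and bow leave its front and lie in one plane, axes 3.5 mm above the underside.
- clip_seat (a point): point on the leg's axis, clip x = 72 mm, y = 0, z = 3.5 mm: the middle of the bow's arch; lies in the middle of the pin when home. Axes as the clip's. The bow, sprung sideways (+y), runs at y = 9.5 mm from the grip to x = 58, arches round the seat with room for the pin, narrows to y = 9.5 mm at x = 86 and flares to y = 23.5 mm at x = 112 mm.
- clip_tip (a point): round tip of the straight leg: clip x = 121.5 mm, y = 0, z = 3.5 mm. Axes as the clip's. Pushed through the hole, the leg slides easily until the bow's flare meets the pin about 31 mm before home; then the push rises to some 6 to 14 N; about 12 mm before home the bow snaps over the pin and pulls the clip home.
- screw_tin: white round tin, 57 mm wide, 35 mm high, standing on the worktop; origin under its middle. Leave it alone.
- part_box: small clear component box with a blue lid, 44 x 58 x 26 mm; origin under its middle. Leave it alone.
- wash_bottle: white wash bottle with a red cap and bent spout, 62 x 93 x 159 mm, standing; origin on its underside. Leave it alone.
There are look-alikes about, which are no part of the job. There is more than one size of the clip; the job needs the larger.

How it is judged:
By the outcome, as a careful person would: the job done as asked, in the order asked, and still so for the second after the job is handed in, with the robot touching nothing.
It also fails if it takes over 56 s, if anything falls off the work surface, if the arm or the gripper's body presses on something with over 40 N, if the wrist force passes 120 N, or if a joint passes its speed limit or range.

## Robot

A 7-joint arm with a two-finger parallel gripper is mounted at the origin on a cart in front of the work surface, level with it; the furniture and walls round the work are solid. World frame = base frame: x ahead of the robot, y to its left, z up, the work surface at z = 0. Lengths are in m, angles in rad, forces in N, time in s.
With the tool pointing down it reaches from about 0.425 to 0.925 m from the base axis. Payload 6.8 kg.
Tool frame: the origin (TCP) lies on the centre line of the jaws, within the pads' length; the fingertips stand ahead of it and the grasp point (between the pads) lies 11 mm behind it (r.tcp_to_tips is the z of the fingertips in the tool frame, in m); z points along the fingers, y is the line along which they close (so a half turn about z gives the same grasp; the last joint's range is limited). The gripper opens to 85 mm and grips with 20 to 120 N. Pads are 22 mm wide; open, the fingers measure 114 mm over their backs; the gripper's body (76 mm by 85 mm) begins 54 mm behind the grasp point. The pads swing forward as they close: fully open they stand 13 mm farther back than shut.
Start: joints at [1.094, 0.477, 0.022, 1.555, -0.011, 1.109, -0.083], TCP at [0.243, -0.63, 0.239] pointing down, gripper open.
Joint ranges: [-2.96, 2.96], [-0.34, 2.1], [-1.41, 1.46], [0.24, 2.44], [-1.37, 4.51], [0.17, 1.92], [-2.96, 2.96]. Speed limits (rad/s): [2.39, 2.39, 3.14, 3.14, 3.14, 3.14, 3.14].

## Interface

Orientations are given as a rotation vector (axis times angle).
In Python, from bench import r, optics gives the robot as it stands.
- The arm moves only by the shell command python3 -m creep 'ROWS' [FORCE]. ROWS is a JSON object whose one key "rows" holds a list of rows, each a list of 7 numbers: the shift along the tool's x, y, z in units of 25 mm (1.0 is 25 mm), then the turn, a rotation vector about the tool's x, y, z in units of 8 degrees (1.0 is 8 degrees), then the finger opening in mm, from 0 to 85.4. A call has 1 to 10 rows; each row is the pose to reach, as a shift and turn from the pose commanded when the call began, along the tool's axes at that moment; what a row does not reach only later rows make up. A row lasts 1/8 s, in which the tool goes at most 62.5 mm and 10.7 degrees, less where a joint would pass 70% of its speed; a pose out of reach is approached as far as the arm can. A call with a gripper value outside its range is refused whole. The fingers move at their own pace and stop on an object; FORCE is the grip in N (left out, the last holds). Time passes only in rows, so rows that repeat a pose let the fingers close. It gives the time, the measured TCP pose, the force, the opening and the grip force at its end, in the units of the state.
- r.get_obs(): the state, without advancing time (a new reading comes with each control period).
- optics.grab_frame(name): name is "scene" or "top" or "wrist"; returns a dict with "color" (420x560x3 uint8, blue, green, red), "K" (3x3 intrinsics, pixels), "R" (3x3) and "t" (3): a world point X has camera coordinates R X + t. Camera axes: x right, y down, z forward; pixel columns grow to the right and rows downward; lengths in m; the calibration is good to about 2 mm. The wrist camera is an equidistant fisheye: a pixel r from the principal point sees the ray r / f radians off the axis. A picture is of the moment at which its call begins. There is no depth.
- r.hand_in(): hands the job in; it is judged then, once.
The state is a dict: "clock": time; "joints": joint angles; "qvel": joint speeds; "tau": joint torques, N m; "tcp_pos": TCP position; "orientation": TCP orientation; "contact_force": force on the tool from outside, world axes, zero at the start; "moment": the same for the moment, N m; "grip_width": finger opening in m; "gripper_force": force on a finger pad.
Only numpy, scipy, OpenCV 4.12 (cv2) and the standard library are available. Lean on these libraries where they do the work, as an engineer would, in place of code of your own. Each camera call takes 0.05 s, during which the arm holds its last target. There are 200 camera calls.

## Working session

There is one attempt and no reset: what is moved stays moved. The work goes in short steps, Python scripts to look and compute and a shell command to move; the robot and the scene stay as the last step left them, time stands still between calls to the robot, and variables do not carry over. Pictures are saved under pics/ and viewed, at most 12 in all, crops included, and the job is handed in when it is done.

```bash
ls; mkdir -p pics; python3 - <<'E'
from bench import r, optics
import cv2,numpy as np,pickle
F={}
for n in("scene","top","wrist"):
    f=optics.grab_frame(n);F[n]=f;cv2.imwrite(f"pics/{n}0.png",f["color"]);print(n,f["K"].tolist(),np.round(f["R"],4).tolist(),np.round(f["t"],4).tolist())
pickle.dump(F,open("f0.pkl","wb"))
a=np.hstack([F["scene"]["color"],F["top"]["color"]])
print(r.get_obs(),r.tcp_to_tips)
E
```

```text
pics
scene [[546.8189497113209, 0.0, 294.51383409581734], [0.0, 546.8189497113209, 217.81157579119122], [0.0, 0.0, 1.0]] [[-0.8119, -0.5836, 0.0148], [-0.3359, 0.4463, -0.8295], [0.4775, -0.6784, -0.5584]] [0.487, 0.2402, 1.5106]
top [[525.0142934951957, 0.0, 283.1543530920545], [0.0, 525.0142934951957, 209.16180742775845], [0.0, 0.0, 1.0]] [[-0.0123, -0.9999, -0.0114], [-0.9912, 0.0136, -0.1318], [0.132, 0.0097, -0.9912]] [0.126, 0.5211, 1.792]
wrist [[325.19226210127806, 0.0, 271.3903128414954], [0.0, 325.19226210127806, 207.8197330091477], [0.0, 0.0, 1.0]] [[0.3598, -0.933, -0.0019], [-0.883, -0.3412, 0.3223], [-0.3014, -0.1143, -0.9466]] [-0.6734, -0.0412, 0.3803]
{'clock': 0.15, 'joints': array([ 1.09390952,  0.47762981,  0.02234984,  1.55617476, -0.01149422,
        1.10934086, -0.08310986]), 'qvel': array([ 0.00129351, -0.00047689, -0.00038736, -0.00541298,  0.0004218 ,
        0.00041117,  0.00086096]), 'tau': array([ 3.43171989e-03, -5.96919894e+01,  1.61048267e+00, -2.81490523e+01,
        1.26778669e-02,  6.56765944e-03, -4.92158676e-06]), 'tcp_pos': array([ 0.24316198, -0.62921216,  0.23855694]), 'orientation': array([-3.08697932e+00, -5.75771979e-01,  5.73575280e-04]), 'contact_force': array([-0.53105776, -0.95348311,  0.01105591]), 'moment': array([0.02664504, 0.01095865, 0.02750778]), 'gripper_force': 0.0, 'grip_width': 0.08514260877117724} 0.008
```

View pics/scene0.png

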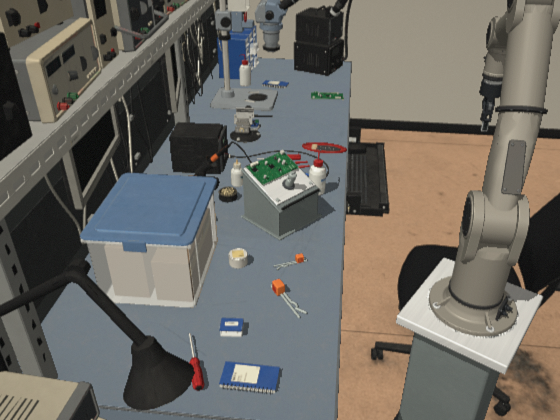

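View pics/top0.png

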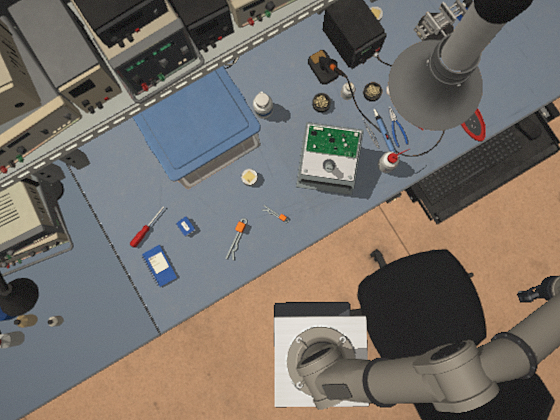

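The scene view shows the larger clip's grip at about (279,287), the smaller clip at (297,259), and the pin at (289,183). In the top view the grip is at (240,226) and the pin at (330,163). I'll enlarge these areas next.

```bash
python3 - <<'E'
import cv2,numpy as np,pickle
F=pickle.load(open("f0.pkl","rb"))
def c(n,x,y,w,h):
    return cv2.resize(F[n]["color"][y:y+h,x:x+w],(400,300),interpolation=cv2.INTER_CUBIC)
a=np.vstack([np.hstack([c("scene",260,270,64,48),c("top",208,212,64,48)]),np.hstack([c("scene",240,140,100,75),c("top",290,115,100,75)])])
cv2.imwrite("pics/crop0.png",a)
E
```

```text
(no output)
```

View pics/crop0.png

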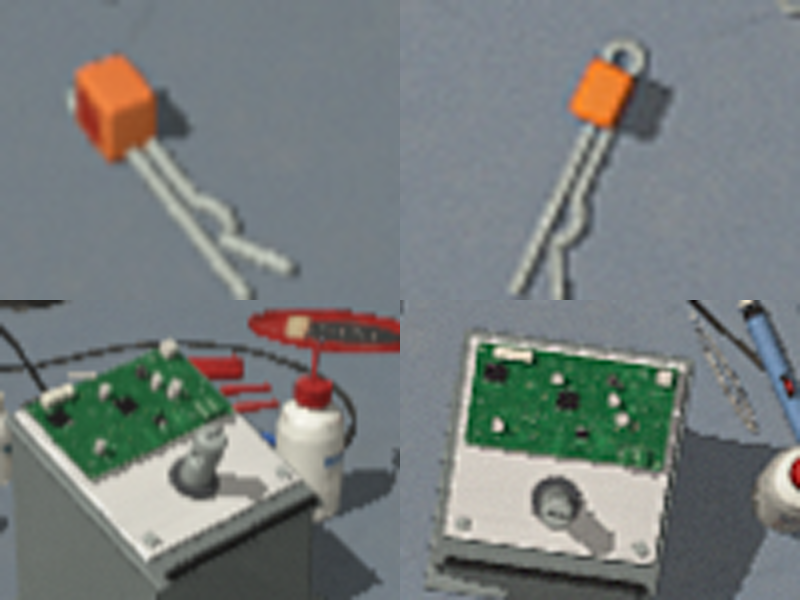

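```bash
cat > h.py <<'E'
import numpy as np,cv2,pickle
from scipy.spatial.transform import Rotation as Ro
from scipy.optimize import least_squares
def proj(f,X,fish=False):
    c=np.atleast_2d(X)@np.array(f["R"]).T+f["t"];K=f["K"]
    if fish:
        rr=np.hypot(c[:,0],c[:,1]);th=np.arctan2(rr,c[:,2]);u=c[:,:2]/np.maximum(rr,1e-9)[:,None]*th[:,None]
    else: u=c[:,:2]/c[:,2:]
    return u*[K[0,0],K[1,1]]+[K[0,2],K[1,2]]
def tri(obs,x0=(.5,0,.1)):  # obs: list of (frame,pixel,fish)
    g=lambda X:np.concatenate([(proj(f,X,w)[0]-p) for f,p,w in obs])
    s=least_squares(g,x0);return s.x,np.abs(s.fun).max()
def onplane(f,p,z,fish=False,x0=(.5,0)):
    s=least_squares(lambda q:proj(f,[q[0],q[1],z],fish)[0]-p,x0);return np.r_[s.x,z]
E
python3 - <<'E'
from h import *
np.set_printoptions(precision=4,suppress=True)
F=pickle.load(open("f0.pkl","rb"));S,T=F["scene"],F["top"]
for n,a,b in [("pinend",(293.2,174.2),(331.2,168.7)),("griptop",(278.7,282.3),(240.3,226.7)),("bottlecap",(318.5,162),(391.5,158))]:
    print(n,*tri([(S,a,0),(T,b,0)]))
t=lambda x,y,z:onplane(T,(208+x/6.25,212+y/6.25),z)
print("leg",t(187,130,.0035),t(118,288,.0035),"grip",t(202,92,.034))
e=lambda x,y,z:onplane(T,(290+x/4,115+y/4),z)
print("deck L edge",e(72,40,.18),e(43,245,.108),"front",e(43,245,.108),e(260,268,.108))
print("tin",onplane(T,(249,177),.035),"bottle base",onplane(T,(391,161),.1))
w=F["wrist"];print("wrist px of pin",proj(w,[[.7,0,.19]],1))
o=[0.243,-.629,.2386]
R=Ro.from_rotvec([-3.08698,-.57577,.00057]).as_matrix();print(R, "cam in tool",R.T@(-w["R"].T@w["t"]-o), R.T@w["R"].T)
E
```

```text
pinend [ 0.6346 -0.0386  0.1789] 0.36993874033214524
griptop [0.463  0.2685 0.0287] 0.3078076178152003
bottlecap [ 0.6779 -0.2478  0.1203] 0.5332697478543196
leg [0.4451 0.2799 0.0035] [0.3569 0.3187 0.0035] grip [0.4635 0.2686 0.034 ]
deck L edge [0.78   0.0331 0.18  ] [0.624  0.0578 0.108 ] front [0.624  0.0578 0.108 ] [ 0.6017 -0.1239  0.108 ]
tin [0.6384 0.2377 0.035 ] bottle base [ 0.6737 -0.249   0.1   ]
wrist px of pin [[ -25.7469 -213.4228]]
[[ 0.9328  0.3605 -0.0006]
 [ 0.3605 -0.9328  0.0013]
 [-0.0001 -0.0014 -1.    ]] cam in tool [ 0.0831 -0.0004 -0.1334] [[-0.0007 -0.9467 -0.3222]
 [ 1.     -0.0005 -0.0007]
 [ 0.0005 -0.3222  0.9467]]
```

View pics/wrist0.png

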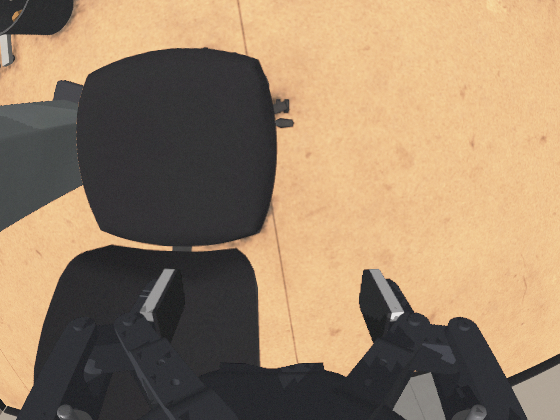

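The first wrist view shows only the floor and a chair. I'll move over the pin for a close look.

```bash
python3 -m creep '{"rows":[[12,-8.5,-3.6,0,0,-4.3,85],[23.6,-17,-3.6,0,0,-8.6,85],[23.6,-17,-3.6,0,0,-8.6,85],[23.6,-17,-3.6,0,0,-8.6,85],[23.6,-17,-3.6,0,0,-8.6,85],[23.6,-17,-3.6,0,0,-8.6,85],[23.6,-17,-3.6,0,0,-8.6,85],[23.6,-17,-3.6,0,0,-8.6,85],[23.6,-17,-3.6,0,0,-8.6,85],[23.6,-17,-3.6,0,0,-8.6,85]]}'
cat > nav.py <<'E'
# rows needed from the present measured pose to a target pose
from h import *
from bench import r
def need(p,R):
    o=r.get_obs();Rc=Ro.from_rotvec(o["orientation"]).as_matrix()
    return np.round(np.r_[Rc.T@(np.array(p)-o["tcp_pos"])/.025,np.degrees(Ro.from_matrix(Rc.T@R).as_rotvec())/8],3)
E
python3 - <<'E'
from nav import *
R=np.array([[0,1,0],[1,0,0],[0,0,-1.]])
print(r.get_obs()["clock"],need([.64,-.02,.33],R))
E
```

```text
clock: 1.4
tcp_pos: [0.5825, -0.1091, 0.3173]
orientation: [2.223, 2.219, -0.0]
contact_force: [0.6, -1.1, 0.3]
grip_width: 0.0849
gripper_force: 0.0
1.4 [ 3.568e+00  2.293e+00 -5.080e-01 -1.000e-03  2.000e-03 -1.300e-02]
```

```bash
python3 -m creep '{"rows":[[3.6,2.3,-0.5,0,0,0,85],[3.6,2.3,-0.5,0,0,0,85],[3.6,2.3,-0.5,0,0,0,85],[3.6,2.3,-0.5,0,0,0,85],[3.6,2.3,-0.5,0,0,0,85]]}'
python3 - <<'E'
from h import *
from bench import r,optics
f=optics.grab_frame("wrist");pickle.dump((f,r.get_obs()),open("w1.pkl","wb"));print(r.get_obs()["tcp_pos"])
p=proj(f,[[.635,-.0386,.18]],1)[0];print(p)
x,y=int(p[0])-40,int(p[1])-40
im=np.hstack([cv2.resize(f["color"],(400,300)),cv2.resize(f["color"][y:y+60,x:x+80],(400,300),interpolation=cv2.INTER_CUBIC)])
print(x,y);cv2.imwrite("pics/w1.png",im)
E
```

```text
clock: 2.02
tcp_pos: [0.6389, -0.0226, 0.3294]
orientation: [2.225, 2.217, -0.002]
contact_force: [-0.1, -0.2, 0.1]
grip_width: 0.0851
gripper_force: 0.0
[ 0.63898887 -0.0225047   0.32954477]
[267.58994306 211.07087882]
227 171
```

View pics/w1.png

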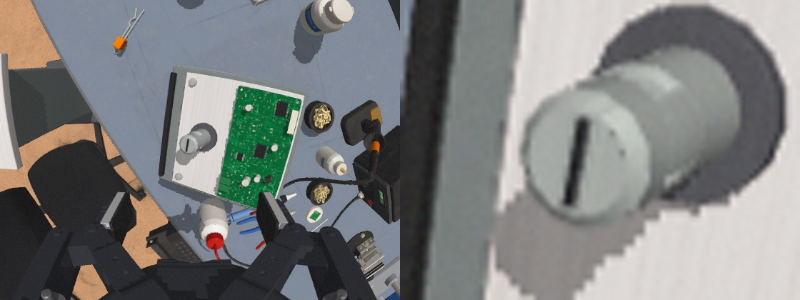

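The wrist view shows the pin end at about (264,201), its black line from (263.6,194.6) to (261,211.6), and the bottle below (−y). I'll take a second viewpoint for height on the way to the clip.

```bash
python3 -m creep '{"rows":[[3,-3.2,0,0,0,0,85],[3,-3.2,0,0,0,0,85],[3,-3.2,0,0,0,0,85],[3,-3.2,0,0,0,0,85],[3,-3.2,0,0,0,0,85]]}'
python3 - <<'E'
from h import *
from bench import r,optics
f=optics.grab_frame("wrist");pickle.dump((f,r.get_obs()),open("w2.pkl","wb"))
p=proj(f,[[.635,-.0386,.19]],1)[0]
q=proj(f,[[.42,.285,.02]],1)[0];print(p,q,r.get_obs()["tcp_pos"])
x,y=int(p[0])-40,int(p[1])-30;u,v=max(0,min(480,int(q[0])-40)),max(0,int(q[1])-30)
g,_=pickle.load(open("w1.pkl","rb"))
c=lambda f,x,y,w=80,h=60:cv2.resize(f["color"][y:y+h,x:x+w],(400,300),interpolation=cv2.INTER_CUBIC)
print(x,y,u,v)
im=np.vstack([np.hstack([c(f,x,y),c(f,u,v)]),np.hstack([c(f,0,0,560,420),c(g,140,10,100,75)])])
cv2.imwrite("pics/w2.png",im)
E
```

```text
clock: 2.7
tcp_pos: [0.5603, 0.0527, 0.3295]
orientation: [2.226, 2.217, -0.0]
contact_force: [-0.8, 0.1, -0.3]
grip_width: 0.0849
gripper_force: 0.0
[346.46421714 284.70555334] [169.07540955   2.72809254] [0.56020417 0.05297379 0.32945186]
306 254 129 0
```

View pics/w2.png

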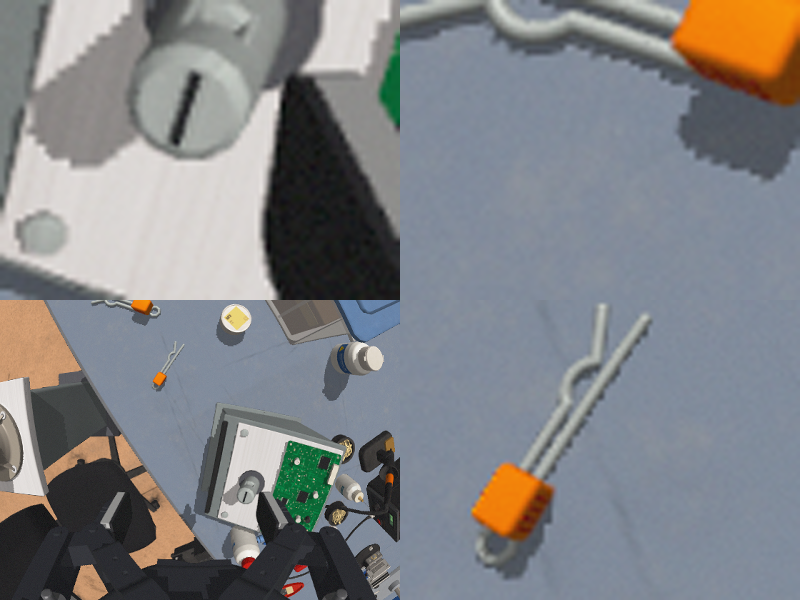

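```bash
python3 - <<'E'
from h import *
np.set_printoptions(precision=4,suppress=True)
w1,_=pickle.load(open("w1.pkl","rb"));w2,_=pickle.load(open("w2.pkl","rb"));F=pickle.load(open("f0.pkl","rb"));T=F["top"]
P,e=tri([(w1,(262.8,202.6),1),(w2,(343.6,275.2),1)],(.63,-.04,.19));print("end",P,e)
a,e1=tri([(w1,(263.6,194.6),1),(w2,(345.2,268.6),1)],(.63,-.04,.19));b,e2=tri([(w1,(261,211.6),1),(w2,(341.4,282.6),1)],(.63,-.04,.19));print(a,b,e1,e2)
# at fixed z
for w,p,q in((w1,(263.6,194.6),(261,211.6)),(w2,(345.2,268.6),(341.4,282.6))):
    A=onplane(w,p,.19,1);B=onplane(w,q,.19,1);print("line",A,B,np.degrees(np.arctan2(*(A-B)[[1,0]])))
A=onplane(w1,(331.8,120.4),.172,1);B=onplane(w1,(305.2,280),.172,1);print("board edge",A,B,np.degrees(np.arctan2(*(A-B)[[1,0]])))
# w2 board low edge (400-scale, offset y300)
A=onplane(w2,(290*1.4,140*1.4),.172,1);print(A)
# cap bottle w1
print("cap", onplane(w1,(301,336),.14,1),onplane(w1,(301,336),.1,1))
E
```

```text
end [ 0.6309 -0.0272  0.19  ] 0.052908334794267375
[ 0.6318 -0.0198  0.19  ] [ 0.6293 -0.0353  0.1909] 0.020099875005485046 0.02587196749522036
line [ 0.6318 -0.0198  0.19  ] [ 0.6293 -0.0356  0.19  ] 80.96929045907301
line [ 0.6318 -0.0197  0.19  ] [ 0.6295 -0.0358  0.19  ] 81.76234082439035
board edge [0.6929 0.0443 0.172 ] [ 0.6735 -0.118   0.172 ] 83.16295877429778
[0.6934 0.049  0.172 ]
cap [ 0.676  -0.2246  0.14  ] [ 0.6805 -0.26    0.1   ]
```

The pin end comes out at (0.631, −0.027, 0.190), so the hole centre is about (0.640, −0.028, 0.170), with its axis in the horizontal plane at 81.4°. The insertion will run from −y with the bow downslope. Next is the large clip.

```bash
python3 -m creep '{"rows":[[8.6,-3.9,3,0,0,-8.28,85],[8.6,-3.9,6,0,0,-8.28,85],[8.6,-3.9,6,0,0,-8.28,85],[8.6,-3.9,6,0,0,-8.28,85],[8.6,-3.9,6,0,0,-8.28,85],[8.6,-3.9,6,0,0,-8.28,85],[8.6,-3.9,6,0,0,-8.28,85],[8.6,-3.9,6,0,0,-8.28,85],[8.6,-3.9,6,0,0,-8.28,85],[8.6,-3.9,6,0,0,-8.28,85]]}'
python3 - <<'E'
from h import *
from bench import r,optics
f=optics.grab_frame("wrist");pickle.dump((f,r.get_obs()),open("w3.pkl","wb"))
cv2.imwrite("pics/w3.png",cv2.resize(f["color"][150:420,100:460],(800,600),interpolation=cv2.INTER_CUBIC))
print(r.get_obs()["joints"],proj(f,[[.463,.2685,.034]],1))
E
```

```text
clock: 4.0
tcp_pos: [0.4626, 0.2693, 0.1799]
orientation: [0.651, 3.073, 0.0]
contact_force: [0.0, -0.5, -0.4]
grip_width: 0.0849
gripper_force: 0.0
[ 0.01112895  0.4356978  -0.82162379  1.90726626  0.38640122  0.96329321
  0.16405546] [[270.2297631  196.11221901]]
```

View pics/w3.png

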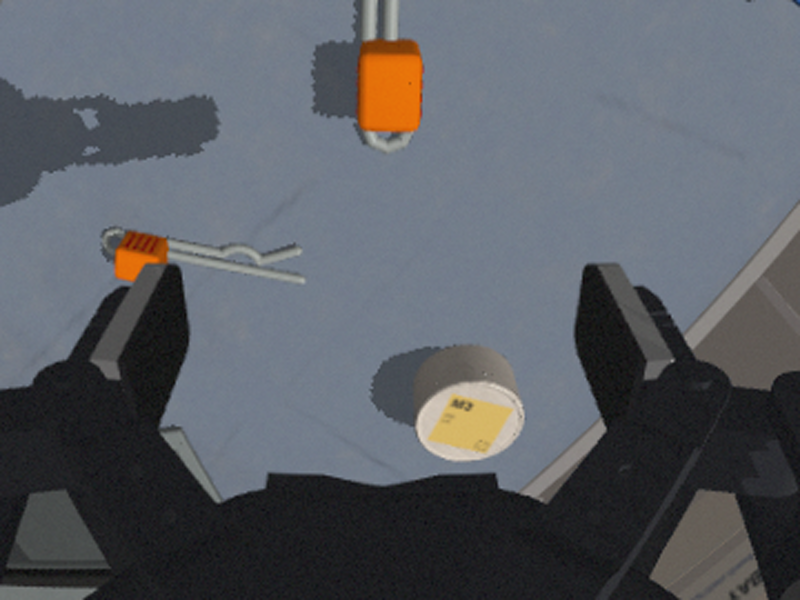

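```bash
python3 - <<'E'
from h import *
from nav import need
np.set_printoptions(precision=4,suppress=True)
w,o=pickle.load(open("w3.pkl","rb"));F=pickle.load(open("f0.pkl","rb"))
v=lambda x,y:(100+x*.45,150+y*.45)
m=cv2.inRange(cv2.cvtColor(w["color"],cv2.COLOR_BGR2HSV),(8,180,150),(20,255,255));n,l,s,c=cv2.connectedComponentsWithStats(m)
for i in range(1,n):
    if s[i,4]>100: print(s[i],c[i])
for a in (88,92): print(onplane(w,v(390.5,a),.034,1))
print(tri([(w,v(390.5,90),1),(F["top"],(240.3,226.7),0),(F["scene"],(278.7,282.3),0)],(.46,.27,.03)))
L=onplane(w,v(391,15),.0035,1);G=onplane(w,v(390.5,90),.034,1);E=onplane(w,v(387,142),.0035,1)
print(L,E,np.degrees(np.arctan2(*(L-G)[[1,0]])))
R=Ro.from_rotvec(o["orientation"]).as_matrix();print(R.T@(G-o["tcp_pos"])/.025,R.T@(L-o["tcp_pos"])/.025)
E
```

```text
[262 170  28  39 955] [275.3958 190.7455]
[152 258  24  19 216] [160.8935 267.2407]
[0.4594 0.2754 0.034 ]
[0.461  0.2748 0.034 ]
(array([0.4607, 0.2743, 0.0323]), np.float64(1.587880490431985))
[0.4374 0.2859 0.0035] [0.4902 0.2606 0.0035] 154.80173778101482
[0.1802 0.1708 5.8363] [1.1906 0.1935 7.0557]
```

The clip grip sits at about (0.460, 0.275), centred at pixel (275.5,190.6), with the leg straight ahead. I'll descend and grip.

```bash
python3 -m creep '{"rows":[[0.18,0.17,2,0,0,0,55],[0.18,0.17,4,0,0,0,55],[0.18,0.17,5.6,0,0,0,55],[0.18,0.17,6.56,0,0,0,55],[0.18,0.17,6.56,0,0,0,55],[0.18,0.17,6.56,0,0,0,55]]}' 40
python3 -c "
from bench import r;print(r.tcp_to_tips)"
python3 -m creep '{"rows":[[0,0,0,0,0,0,40],[0,0,0,0,0,0,20],[0,0,0,0,0,0,10],[0,0,0,0,0,0,10],[0,0,0,0,0,0,10],[0,0,0,0,0,0,10]]}' 80
```

```text
clock: 4.8
tcp_pos: [0.4605, 0.2759, 0.0167]
orientation: [0.649, 3.073, 0.002]
contact_force: [0.7, -0.2, 0.1]
grip_width: 0.0548
gripper_force: 0.0
0.008
clock: 5.55
tcp_pos: [0.4607, 0.2756, 0.017]
orientation: [0.649, 3.072, 0.001]
contact_force: [-1.2, -0.5, 7.3]
grip_width: 0.0244
gripper_force: 78.9
```

```bash
cat > tgt.py <<'E'
from nav import *
ex=np.array([np.cos(-.12),np.sin(-.12),0]);ez0=np.array([0,0,1.])
pz=-np.sin(.42)*ex+np.cos(.42)*ez0
end=np.array([.6309,-.0272,.190]); hole=end-.022*pz
az=np.radians(81.4)
h=np.array([np.cos(az),np.sin(az),0]);h[2]=-(h[:2]@pz[:2])/pz[2];h/=np.linalg.norm(h)
Rt=np.c_[h,np.cross(-pz,h),-pz]
tipx,tipy,tipz=.1215,0.,.0135   # clip tip in the tool frame
def pose(before,above,side=0.):  # tip 'before' hole middle along h
    tip=hole-before*h+above*pz+side*Rt[:,1]
    return tip-Rt@[tipx,tipy,tipz]
E
python3 -m creep '{"rows":[[0,0,-2,0,0,0,10],[0,0,-4.5,0,0,0,10],[0,0,-7,0,0,0,10],[0,0,-9.5,0,0,0,10],[0,0,-12,0,0,0,10],[0,0,-12.5,0,0,0,10],[0,0,-12.5,0,0,0,10]]}'
python3 - <<'E'
from tgt import *
np.set_printoptions(precision=4,suppress=True)
print(hole,h,pz);p=pose(.04,.07);print(p,need(p,Rt))
E
```

```text
clock: 6.42
tcp_pos: [0.46, 0.2751, 0.3285]
orientation: [0.649, 3.072, 0.0]
contact_force: [0.3, 0.2, -0.9]
grip_width: 0.0246
gripper_force: 78.8
[ 0.6398 -0.0283  0.1699] [0.1495 0.9887 0.0134] [-0.4048  0.0488  0.9131]
[ 0.5819 -0.1839  0.244 ] [-11.879 -14.819   3.393  -2.618  -1.872   9.219]
```

```bash
python3 -m creep '{"rows":[[-11.9,-14.8,0,-2.62,-1.87,9.22,10],[-11.9,-14.8,0,-2.62,-1.87,9.22,10],[-11.9,-14.8,0,-2.62,-1.87,9.22,10],[-11.9,-14.8,0,-2.62,-1.87,9.22,10],[-11.9,-14.8,0,-2.62,-1.87,9.22,10],[-11.9,-14.8,0,-2.62,-1.87,9.22,10],[-11.9,-14.8,0,-2.62,-1.87,9.22,10],[-11.9,-14.8,0,-2.62,-1.87,9.22,10],[-11.9,-14.8,0,-2.62,-1.87,9.22,10],[-11.9,-14.8,0,-2.62,-1.87,9.22,10]]}'
python3 - <<'E'
from tgt import *
p=pose(.04,.07);print(p,need(p,Rt),need(pose(.04,.04),Rt))
E
```

```text
clock: 7.68
tcp_pos: [0.5825, -0.1816, 0.3271]
orientation: [2.129, 1.832, 0.403]
contact_force: [-0.5, 1.2, 0.5]
grip_width: 0.0244
gripper_force: 79.0
[ 0.58185529 -0.18386768  0.24398476] [-0.142 -1.352  3.033 -0.027 -0.019  0.02 ] [-0.145 -1.348  4.233 -0.027 -0.019  0.02 ]
```

```bash
python3 -m creep '{"rows":[[-0.14,-1.35,2,-0.03,-0.02,0.02,10],[-0.14,-1.35,4.2,-0.03,-0.02,0.02,10],[-0.14,-1.35,4.2,-0.03,-0.02,0.02,10],[-0.14,-1.35,4.2,-0.03,-0.02,0.02,10],[-0.14,-1.35,4.2,-0.03,-0.02,0.02,10]]}'
python3 - <<'E'
from tgt import *
from bench import optics
f=optics.grab_frame("wrist");o=r.get_obs();pickle.dump((f,o),open("w4.pkl","wb"))
Rc=Ro.from_rotvec(o["orientation"]).as_matrix()
tp=o["tcp_pos"]+Rc@[tipx,tipy,tipz];print("tip pred",proj(f,tp,1),"end",proj(f,end,1),"hole",proj(f,hole,1),need(pose(.04,.04),Rt))
cv2.imwrite("pics/w4.png",cv2.resize(f["color"][40:340,80:480],(800,600),interpolation=cv2.INTER_CUBIC))
E
```

```text
clock: 8.3
tcp_pos: [0.595, -0.1869, 0.2213]
orientation: [2.125, 1.819, 0.406]
contact_force: [0.4, 0.8, -0.7]
grip_width: 0.0248
gripper_force: 78.9
tip pred [[272.46400579  19.77087617]] end [[265.7925321  -42.05835057]] hole [[266.14851643 -27.37956879]] [ 0.066 -0.113  0.146  0.045  0.023 -0.014]
```

View pics/w4.png

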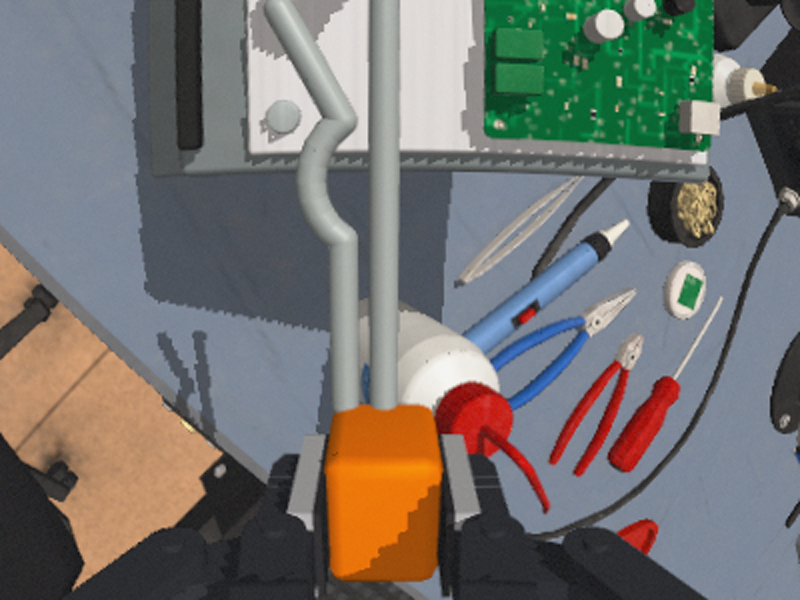

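The clip in hand is straight: the leg is at column 272.3 against 272.4 predicted. The hole fit is tight, so I'll take two close views of the pin from above to measure it in this tool pose.

```bash
python3 -m creep '{"rows":[[1.6,-0.9,0.1,0.05,0.02,0,10],[1.6,-0.9,0.1,0.05,0.02,0,10],[1.6,-0.9,0.1,0.05,0.02,0,10],[1.6,-0.9,0.1,0.05,0.02,0,10]]}'
python3 - <<'E'
from h import *
from bench import r,optics
pickle.dump((optics.grab_frame("wrist"),r.get_obs()),open("w5.pkl","wb"))
E
python3 -m creep '{"rows":[[2,0,0,0,0,0,10],[2,0,0,0,0,0,10],[2,0,0,0,0,0,10],[2,0,0,0,0,0,10]]}'
python3 - <<'E'
from tgt import *
from bench import optics
f=optics.grab_frame("wrist");pickle.dump((f,r.get_obs()),open("w6.pkl","wb"))
g,_=pickle.load(open("w5.pkl","rb"))
ims=[]
for q in(g,f):
    p=proj(q,end,1)[0];x,y=int(p[0])-40,max(0,int(p[1])-30);print(p,x,y)
    ims.append(cv2.resize(q["color"][y:y+120,x:x+80],(400,600),interpolation=cv2.INTER_CUBIC))
cv2.imwrite("pics/w56.png",np.hstack(ims))
E
```

```text
clock: 8.85
tcp_pos: [0.5813, -0.1457, 0.2084]
orientation: [2.134, 1.823, 0.402]
contact_force: [-0.4, -0.6, -1.0]
grip_width: 0.025
gripper_force: 79.0
clock: 9.4
tcp_pos: [0.5882, -0.0967, 0.2081]
orientation: [2.136, 1.823, 0.4]
contact_force: [-0.0, -0.4, -0.6]
grip_width: 0.0249
gripper_force: 79.0
[313.08658437  22.92669459] 273 0
[314.81347778 118.57615312] 274 88
```

View pics/w56.png

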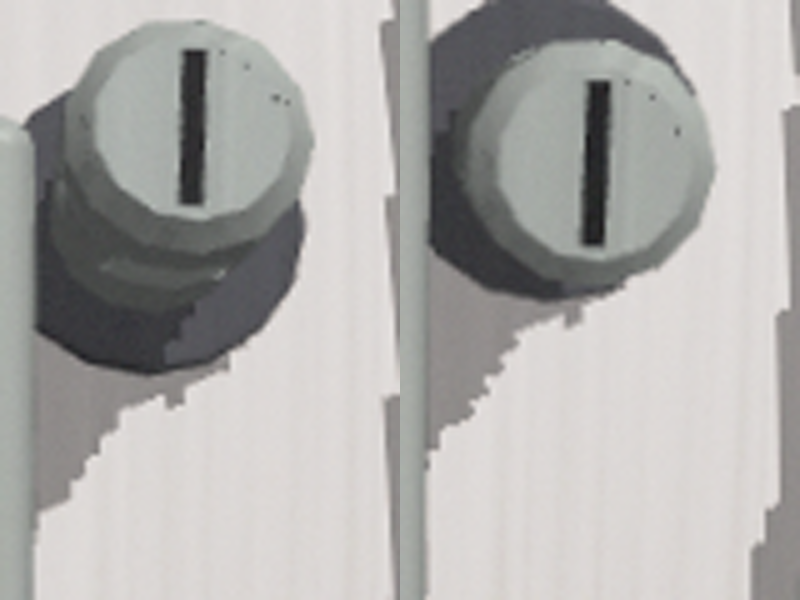

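Both views show the pin's black line clearly: w5 (312,9.8)→(311.2,41) and w6 (313.8,104)→(312.6,137.2). The clip tip is at row ~23.

```bash
python3 - <<'E'
from tgt import *
np.set_printoptions(precision=4,suppress=True)
D={}
for k in("w5","w6"):
    f,o=pickle.load(open(k+".pkl","rb"));Rc=Ro.from_rotvec(o["orientation"]).as_matrix()
    D[k]=(f,o,Rc)
# camera in tool frame (nominal) consistency
for f,o,Rc in D.values(): print(Rc.T@(-f["R"].T@f["t"]-o["tcp_pos"]),Ro.from_matrix(Rc.T@f["R"].T@np.array([[-.0007,-.9467,-.3222],[1,-.0005,-.0007],[.0005,-.3222,.9467]]).T).as_rotvec())
f5,f6=D["w5"][0],D["w6"][0]
pts=[tri([(f5,a,1),(f6,b,1)],end) for a,b in(((312,9.8),(313.8,104)),((311.2,41),(312.6,137.2)),((311.6,25.4),(313.2,120.6)))]
for p in pts: print(p)
E=pts[2][0];d=pts[0][0]-pts[1][0];print("len",np.linalg.norm(d),d/np.linalg.norm(d),h,np.degrees(np.arctan2(d[1],d[0])))
o,Rc=D["w6"][1:];print("line dir in tool",Rc.T@d/np.linalg.norm(d))
print("end in tool(w6)",Rc.T@(E-o["tcp_pos"]),"old",Rc.T@(end-o["tcp_pos"]))
# tip x from w5 (tip row 23)
f,o,Rc=D["w5"]
s=least_squares(lambda x:[proj(f,o["tcp_pos"]+Rc@[x[0],0,.0135],1)[0][1]-23],[.12]);print("tipx",s.x)
E
```

```text
[ 0.0835 -0.0006 -0.1339] [-0.0009 -0.0003 -0.    ]
[ 0.0835 -0.0007 -0.1337] [-0.0004 -0.0002  0.0001]
(array([ 0.632 , -0.0199,  0.1891]), np.float64(0.1373236336462469))
(array([ 0.6288, -0.0366,  0.1891]), np.float64(0.05241095806411522))
(array([ 0.6306, -0.0283,  0.1887]), np.float64(0.040530142045895445))
len 0.016982565203342657 [0.1867 0.9824 0.0047] [0.1495 0.9887 0.0134] 79.23687917092636
line dir in tool [0.9994 0.0263 0.0225]
end in tool(w6) [0.0738 0.0204 0.0314] old [0.0749 0.0211 0.0303]
tipx [0.1196]
```

```bash
sed -i 's/end=np.array.*/end=np.array([.6307,-.0281,.1892]); hole=end-.022*pz/; s/radians(81.4)/radians(80)/; s/=.1215,0.,/=.1200,0.,/' tgt.py
python3 - <<'E'
from tgt import *
print(hole,need(pose(.035,.04),Rt),need(pose(.03,0),Rt))
E
```

```text
[ 0.63960622 -0.02917391  0.16911204] [-3.241  0.686 -0.014 -0.032  0.006  0.158] [-3.04   0.698  1.586 -0.032  0.006  0.158]
```

```bash
python3 -m creep '{"rows":[[-3.24,0,0,0,0,0.16,10],[-3.24,0.69,0,-0.03,0,0.16,10],[-3.24,0.69,0,-0.03,0,0.16,10],[-3.24,0.69,0.8,-0.03,0,0.16,10],[-3.1,0.69,1.58,-0.03,0,0.16,10],[-3.04,0.69,1.58,-0.03,0,0.16,10],[-3.04,0.69,1.58,-0.03,0,0.16,10],[-3.04,0.69,1.58,-0.03,0,0.16,10]]}'
python3 - <<'E'
from tgt import *
from bench import optics
f=optics.grab_frame("wrist");o=r.get_obs();pickle.dump((f,o),open("w7.pkl","wb"))
print(need(pose(.03,0),Rt),proj(f,hole-.013*h,1),proj(f,end,1),o["contact_force"])
cv2.imwrite("pics/w7.png",np.hstack([cv2.resize(f["color"][0:90,212:332],(800,600),interpolation=cv2.INTER_CUBIC)]))
E
```

```text
clock: 10.45
tcp_pos: [0.6085, -0.1744, 0.1785]
orientation: [2.152, 1.801, 0.411]
contact_force: [0.2, -0.3, -1.3]
grip_width: 0.0252
gripper_force: 79.0
[-0.067 -0.013  0.026  0.006 -0.001  0.013] [[272.87288861  -8.04794378]] [[273.17287622 -53.07158842]] [ 0.51192713  0.38984851 -0.14544632]
```

View pics/w7.png

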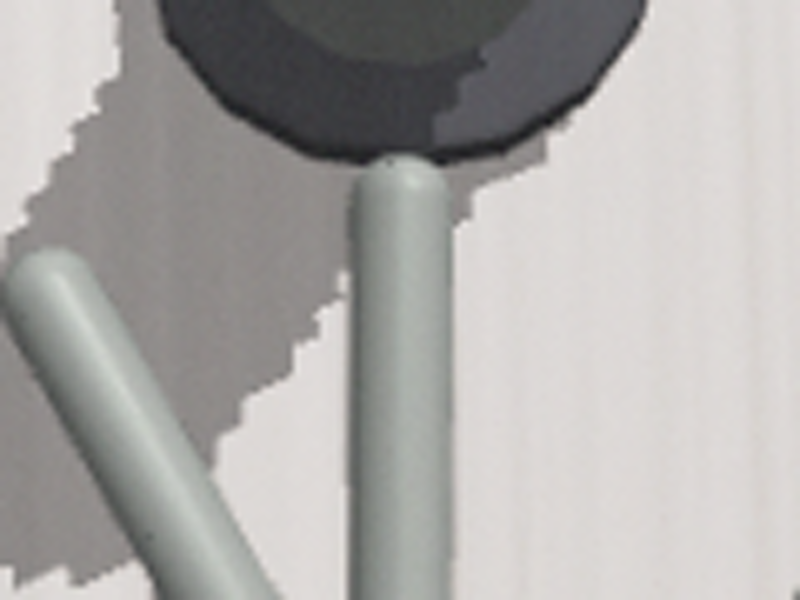

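The leg (column 272.2) is in line with the pin and collar (~272.7). I'll advance gently.

```bash
python3 -m creep '{"rows":[[0.2,0,0.02,0,0,0,10],[0.4,0,0.02,0,0,0,10],[0.6,0,0.02,0,0,0,10],[0.8,0,0.02,0,0,0,10],[0.9,0,0.02,0,0,0,10],[0.9,0,0.02,0,0,0,10]]}'
python3 - <<'E'
from tgt import *
o=r.get_obs();Rc=Ro.from_rotvec(o["orientation"]).as_matrix();print(need(pose(0,0),Rt),Rc.T@o["contact_force"],o["moment"])
E
```

```text
clock: 11.25
tcp_pos: [0.6125, -0.1521, 0.1781]
orientation: [2.153, 1.801, 0.41]
contact_force: [-0.1, 0.9, -0.6]
grip_width: 0.0246
gripper_force: 79.0
[ 0.219  0.    -0.012  0.    -0.004  0.016] [ 0.84776687 -0.45088815  0.47411985] [0.15194856 0.49657981 0.01640408]
```

The tip is about 7 mm into the hole and meets no force. I'll continue to the bow's flare.

```bash
python3 -m creep '{"rows":[[0.2,0,0,0,0,0,10],[0.4,0,0,0,0,0,10],[0.6,0,0,0,0,0,10],[0.8,0,0,0,0,0,10],[0.9,0,0,0,0,0,10],[0.9,0,0,0,0,0,10]]}' 110
python3 - <<'E'
from tgt import *
o=r.get_obs();Rc=Ro.from_rotvec(o["orientation"]).as_matrix();print(need(pose(-.048,0),Rt),Rc.T@o["contact_force"],o["moment"])
E
```

```text
clock: 12.0
tcp_pos: [0.6164, -0.1297, 0.1786]
orientation: [2.153, 1.802, 0.41]
contact_force: [-1.1, -0.3, 1.0]
grip_width: 0.0244
gripper_force: 110.6
[ 1.233  0.006 -0.012  0.    -0.005  0.017] [-0.42970692 -0.50707142 -1.34296521] [0.29995578 0.42799637 0.11704802]
```

```bash
python3 -m creep '{"rows":[[0.15,0,0,0,0,0,10],[0.3,0,0,0,0,0,10],[0.4,0,0,0,0,0,10],[0.5,0,0,0,0,0,10],[0.5,0,0,0,0,0,10]]}'
python3 -m creep '{"rows":[[0.1,0,0,0,0,0,10],[0.2,0,0,0,0,0,10],[0.3,0,0,0,0,0,10],[0.4,0,0,0,0,0,10],[0.4,0,0,0,0,0,10]]}'
python3 - <<'E'
from tgt import *
o=r.get_obs();Rc=Ro.from_rotvec(o["orientation"]).as_matrix();print(need(pose(-.048,0),Rt),Rc.T@o["contact_force"],o["moment"])
E
```

```text
clock: 12.62
tcp_pos: [0.6171, -0.1206, 0.1785]
orientation: [2.156, 1.798, 0.405]
contact_force: [-6.0, -6.8, 3.5]
grip_width: 0.0241
gripper_force: 111.5
clock: 13.25
tcp_pos: [0.6189, -0.1099, 0.1787]
orientation: [2.156, 1.799, 0.406]
contact_force: [-4.2, -3.3, 2.7]
grip_width: 0.024
gripper_force: 111.6
[ 0.434  0.042 -0.014 -0.013  0.017  0.002] [-3.90903258 -2.09343702 -4.00274314] [-0.37091195  1.08031711  0.0027472 ]
```

```bash
python3 -m creep '{"rows":[[0.1,0,0,0,0,0,10],[0.2,0,0,0,0,0,10],[0.3,0,0,0,0,0,10],[0.38,0,0,0,0,0,10],[0.38,0,0,0,0,0,10],[0.38,0,0,0,0,0,10]]}'
python3 - <<'E'
from tgt import *
from bench import optics
o=r.get_obs();Rc=Ro.from_rotvec(o["orientation"]).as_matrix();print(need(pose(-.048,0),Rt),Rc.T@o["contact_force"],o["moment"])
f=optics.grab_frame("wrist");cv2.imwrite("pics/w8.png",cv2.resize(f["color"][0:240,140:460],(800,600),interpolation=cv2.INTER_CUBIC))
E
```

```text
clock: 14.0
tcp_pos: [0.6222, -0.0985, 0.1796]
orientation: [2.153, 1.801, 0.411]
contact_force: [-1.4, 1.5, 0.3]
grip_width: 0.024
gripper_force: 111.2
[-0.038 -0.011 -0.011  0.005 -0.006  0.012] [ 1.19077474 -1.42419777 -0.92425568] [0.45899158 0.46091742 0.20302557]
```

View pics/w8.png

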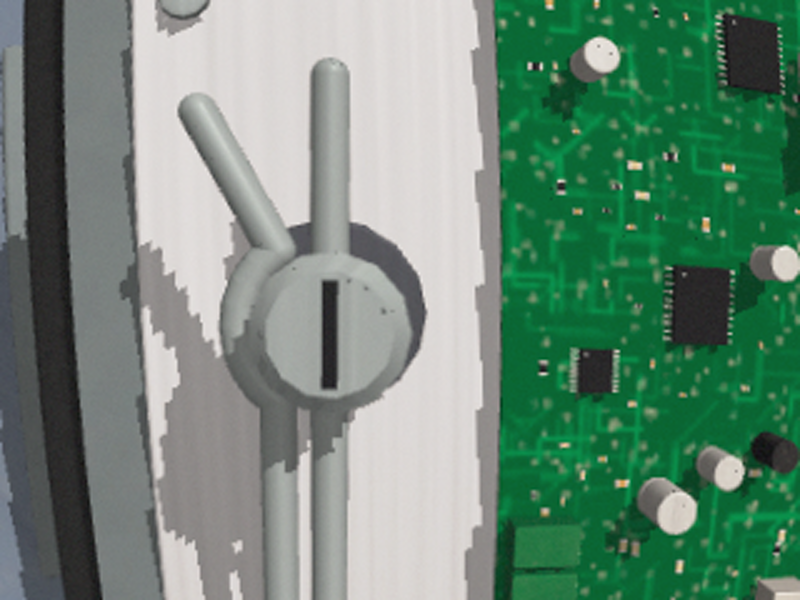

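The bow has snapped round the pin, with the leg passing straight through at pixel column ~330 of the crop. Releasing now.

```bash
python3 -m creep '{"rows":[[0,0,0,0,0,0,35],[0,0,0,0,0,0,42],[0,0,0,0,0,0,42],[0,0,0,0,0,0,42],[0,0,-0.3,0,0,0,42],[0,0,-0.8,0,0,0,42],[0,0,-1.6,0,0,0,42],[0,0,-3,0,0,0,42],[0,0,-4,0,0,0,42],[0,0,-4,0,0,0,42]]}'
python3 - <<'E'
from h import *
from bench import r,optics
f=optics.grab_frame("wrist");g=optics.grab_frame("scene")
cv2.imwrite("pics/w9.png",np.hstack([cv2.resize(f["color"],(400,300)),cv2.resize(g["color"][120:300,200:440],(400,300))]))
E
```

```text
clock: 15.3
tcp_pos: [0.5818, -0.094, 0.2741]
orientation: [2.15, 1.797, 0.414]
contact_force: [0.0, -1.0, -0.2]
grip_width: 0.0422
gripper_force: 0.0
```

View pics/w9.png

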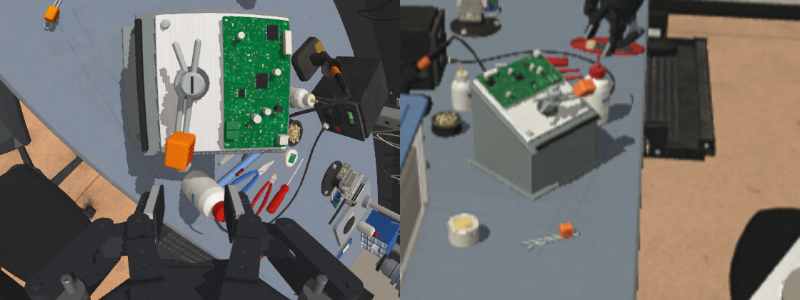

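The clip stays seated on the pin with its grip at about (180,150) in the left panel. The gripper is clear and the bottle and tin are undisturbed, so I'm handing in.

```bash
python3 -c "
from bench import r;print(r.hand_in())"
```

```text
the job is handed in; nothing more can be done
None
```

The larger clip is seated through the pin's cross hole with its bow snapped over the pin, the gripper is clear, and the job was handed in at about 15 s; the last pictures show the board, tin and bottle undisturbed, but the part box was not in them.

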